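# Hang the tool holder on its keyhole screw

### The arm

A 6-joint arm with a two-finger parallel gripper is mounted at the origin on the work surface. World frame = base frame: x ahead of the robot, y to its left, z up, the work surface at z = 0. Lengths are in m, angles in rad, forces in N, time in s.
With the tool pointing down it reaches from about 0.35 to 0.975 m from the base axis. Payload 4.9 kg.
Tool frame: the origin (TCP) lies between the finger pads, 19 mm behind the fingertips; this is the grasp point; z points along the fingers, y is the line along which they close (so a half turn about z gives the same grasp; the last joint's range is limited). The gripper opens to 85 mm and grips with 20 to 120 N. Pads are 22 mm wide; open, the fingers measure 114 mm over their backs; the gripper's body (76 mm by 85 mm) begins 54 mm behind the grasp point. The pads swing forward as they close: fully open they stand 13 mm farther back than shut.
Start: joints at [-1.421, 0.053, 1.613, -0, 1.476, -0.119], TCP at [0.166, -0.603, 0.25] pointing down, gripper open.
Joint ranges: [-3.01, 3.01], [-1.01, 2.22], [0.06, 2.58], [-1.02, 4.17], [0.09, 2.62], [-3.14, 3.14]. Speed limits (rad/s): [2.57, 2.57, 3.14, 3.14, 3.14, 3.14].

### API

Orientations are given as a rotation vector (axis times angle).
In Python, from station import ctrl gives the robot as it stands.
- The arm moves only by the shell command python3 -m jog 'ROWS' [FORCE]. ROWS is rows parted by semicolons, their numbers by spaces, 1 to 20 of them, each of 7 numbers: the finger opening in m, then dx, dy, dz in m, then a rotation vector rx, ry, rz in rad; each row is the pose to reach, as a shift and turn from the pose commanded when the command began, along the tool's axes at that moment; what a row does not reach only later rows make up. A row lasts 1/12 s, in which the tool goes at most 0.0417 m and 0.125 rad, less where a joint would pass 70% of its speed; a pose out of reach is approached as far as the arm can. The fingers move at their own pace and stop on an object; FORCE is the grip in N (left out, the last holds). Time passes only in rows, so rows that do not move let the fingers close. It prints the time, the measured TCP pose, the force, the opening and the grip force at its end.
- ctrl.get_obs(): the state, without advancing time (a new reading comes with each control period).
- ctrl.get_image(name): name is "scene" or "top" or "wrist"; returns the picture (400x640x3 uint8, red, green, blue); there is no depth.
- ctrl.camera_params(name): a dict with "fx", "fy", "cx", "cy" (pixels), "T" (4x4, takes a point from camera to world coordinates); the wrist camera has in their place "tool_from_camera" (4x4, takes a point from camera to tool coordinates, whose origin is the TCP and whose axes are the flange's). Camera axes: x right, y down, z forward; pixel columns grow to the right and rows downward; lengths in m; the calibration is good to about 2 mm. A picture is of the moment at which its call begins: read the wrist's pose just before it. camera_params takes no time and is no camera call.
- ctrl.finish_job(): hands the job in; it is judged then, once.
Trained networks look in the newest picture that a camera, given by its name, has taken for a name from the list of things; names that differ only in an ending like _2 or _b are one class to them, and where a whole thing is asked for, a point or a joint stands for the part that bears it (a point fixed in the world has none). Each returns a list of dicts, best first, with "p" (0 to 1); they miss things now and then, are a little off and sometimes report something else, mostly with a low value. They report only what shows in the picture. A call takes as long as a camera call.
- ctrl.find_in(camera, thing): "extent" ([left, top, right, bottom] in pixels, round what is visible of it).
- ctrl.cut_out(camera, thing): "mask" (400x640 bool, what is visible of it) and "extent" ([left, top, right, bottom] in pixels, round what is visible of it).
- ctrl.tip_of(camera, thing): "xy" ([column, row] in pixels: a listed point, or the origin of a listed thing).
The state is a dict: "t": time; "q": joint angles; "dq": joint speeds; "effort": joint torques, N m; "tool_pos": TCP position; "tool_rot": TCP orientation; "contact_force": force on the tool from outside, world axes, zero at the start; "wrist_torque": the same for the moment, N m; "opening": finger opening in m; "grip_force": force on a finger pad.
Only numpy, scipy, OpenCV 4.12 (cv2) and the standard library are available. Lean on these libraries where they do the work, as an engineer would, in place of code of your own. Each camera call takes 0.05 s, during which the arm holds its last target. There are 200 camera calls.

### The job

Pick up the grey tool holder by its upright centre web, pass the big hole of its keyhole over the screw head until the back plate lies against the plywood board, then slide it straight down, over the ridge that draws the springy screw out, until it clicks fully home with the screw at the top end of the narrow slot. The screw was driven by eye near the pencilled cross, so feel your way gently, never pressing the holder on the board or screw with more than about 20 N, and let go with it hanging upright and flush on the board. Leave the other things on the bench where they are.

Things in the scene. Friction and masses are not known exactly. Their poses are not given: they have to be found in the camera images.
- bracket: Grey steel tool holder, loose, 280 to 420 g, standing on its shelf. Origin: middle of the bottom edge of the back plate's back face; z up, x from the back face towards the shelf's front, y sideways. Back plate 80 mm wide (y), 138 tall, 5 thick (x 0 to 5). Shelf x 5 to 113, 80 wide, 4 thick, with six tool holes and a front lip 14 high. Centre web, see bracket_grip; keyhole, see bracket_hole.
- bracket_hole (a point): Centre of the keyhole's big hole on the plate's back face (bracket x 0, y 0, z 86 mm). The hole is octagonal, 22 mm across flats, with flats at top, bottom and sides; its two upper slanting edges funnel up into a slot 8.5 mm wide. The slot ends at z 123.2.
- bracket_seat (a point): Where the screw's axis lies when home at the slot's end, on the plate's back face (bracket x 0, y 0, z 120.2 mm), 34.2 mm above bracket_hole. In front, both slot edges thicken from 5 mm at z 97 by a ramp to an 8 mm ridge at z 109 to 112, then drop to 7 mm from z 113.5 up, where the head clicks in, home within 1 mm. The slot's end is a hard stop for the shank.
- bracket_grip (a point): Good TCP place to grip the centre web from above, closing along bracket y (bracket x 60, y 0, z 58 mm). The web is an upright wall 12 mm thick (y -6 to 6), x 5 to 100, top edge at z 71, standing on the 4 mm shelf.
- board: Upright plywood board, fixed for the episode, 220 mm wide, 240 mm tall, 18 mm thick, on wooden feet behind it. Origin: middle of the bottom edge of its front face, at bench height; x points straight out of the front face (level), y along the face, z up.
- mark: Cross pencilled on the board's front face, 70 mm wide and 50 mm tall. Origin at the crossing, on the face; axes as the board's. The screw (see joint screw) was driven by eye: its axis is square to the board but up to 8 mm off this cross sideways (y) and up to 8 mm up or down (z). Its own position is not measured: see it or feel for it.
- screw (a joint): Steel screw near the cross: shank 6 mm, flat head 13 mm wide, 4 thick, underside 6.5 mm and front 10.5 mm off the board. It moves only straight out: this value, m, 0 at rest, 0.0015 with the head on the ridge, 0.0005 clicked home, 0.006 limit. Spring 6 N plus 1.5 N per mm; it clamps the plate to the board, so the holder needs a push down (3 to 10 N over its weight) and stays where left.
- tool_cup: Bystander: black cup 80 mm across and 90 mm high with tools standing in it (145 mm high). Origin under its centre.
- parts_bin: Bystander: open wooden parts box 100 x 140 x 60 mm. Origin under its centre.
- tape: Bystander: black ring, a tape core 96 mm across, 24 mm high, lying flat. Origin under its centre.
- screwdriver: Bystander: screwdriver lying on the bench.

How it is judged:
By the outcome, as a careful person would: the job done as asked, in the order asked, and still so for the second after the job is handed in, with the robot touching nothing.
It also fails if it takes over 72 s, if anything falls off the work surface, if the arm or the gripper's body presses on something with over 40 N, if the wrist force passes 120 N, or if a joint passes its speed limit or range.

## Working session

There is one attempt and no reset: what is moved stays moved. The work goes in short steps, Python scripts to look and compute and a shell command to move; the robot and the scene stay as the last step left them, time stands still between calls to the robot, and variables do not carry over. Pictures are saved under pics/ and viewed, at most 10 in all, crops included, and the job is handed in when it is done.

```bash
ls; mkdir -p pics
python3 - <<'E'
from station import ctrl
import cv2,numpy as np
np.set_printoptions(precision=4,suppress=True)
o=ctrl.get_obs();print(o)
for n in("scene","top"):
    im=ctrl.get_image(n);cv2.imwrite(f"pics/{n}0.png",im[:,:,::-1])
    c=ctrl.camera_params(n);print(n,c)
    for th in("bracket","bracket_hole","bracket_seat","bracket_grip","board","mark","screw"):
        r=ctrl.tip_of(n,th);print(th,[(np.round(a["xy"],1),round(a["p"],2)) for a in r[:2]])
print(ctrl.camera_params("wrist"))
E
```

```text
pics
{'t': 0.0, 'q': array([-1.421 ,  0.0533,  1.6143,  0.    ,  1.476 , -0.119 ]), 'dq': array([ 0.0004, -0.0004, -0.0006, -0.001 , -0.0001, -0.0007]), 'effort': array([  0.    , -39.3683, -37.0175,  -0.0001,   0.0071,   0.    ]), 'tool_pos': array([ 0.1659, -0.602 ,  0.2488]), 'tool_rot': array([-3.1113, -0.4207,  0.    ]), 'contact_force': array([ 0.1523,  0.6494, -0.1554]), 'wrist_torque': array([0.034 , 0.022 , 0.0074]), 'grip_force': 0.0, 'opening': 0.08552387450512713}
scene {'fx': 392.0944718961653, 'fy': 392.0944718961653, 'cx': 323.9339526977122, 'cy': 201.3547556947264, 'T': array([[ 0.4431,  0.6094, -0.6575,  1.1101],
       [ 0.8963, -0.2888,  0.3364, -0.3104],
       [ 0.0151, -0.7384, -0.6742,  0.7364],
       [ 0.    ,  0.    ,  0.    ,  1.    ]])}
bracket [(array([361.4, 222.3]), 0.59)]
bracket_hole [(array([363.9, 200.6]), 0.86)]
bracket_seat [(array([364.8, 188.9]), 0.88)]
bracket_grip [(array([378.1, 216.6]), 0.94)]
board [(array([211.5, 274.8]), 0.93)]
mark [(array([197.3, 221.4]), 0.45)]Traceback (most recent call last):
  File "<stdin>", line 9, in <module>
ValueError: it knows: board, bracket, bracket_grip, bracket_hole, bracket_seat, mark, parts_bin, screwdriver, tape, tool_cup
```

Run:
```python
from station import ctrl
import cv2,numpy as np
np.set_printoptions(precision=4,suppress=True)
n="top"
im=ctrl.get_image(n);cv2.imwrite(f"pics/{n}0.png",im[:,:,::-1])
c=ctrl.camera_params(n);print(n,c)
for th in("bracket","bracket_hole","bracket_seat","bracket_grip","board","mark"):
        r=ctrl.tip_of(n,th);print(th,[(np.round(a["xy"],1),round(a["p"],2)) for a in r[:2]])
print(ctrl.camera_params("wrist"))
```

```text
top {'fx': 398.1092737570419, 'fy': 398.1092737570419, 'cx': 325.2197076736293, 'cy': 201.0528414290315, 'T': array([[-0.0002, -0.986 ,  0.1665,  0.3853],
       [-0.9999,  0.002 ,  0.0109, -0.0038],
       [-0.0111, -0.1664, -0.986 ,  1.1986],
       [ 0.    ,  0.    ,  0.    ,  1.    ]])}
bracket [(array([292. , 229.7]), 0.69), (array([376. , 165.1]), 0.41)]
bracket_hole [(array([292.5, 230.1]), 0.6)]
bracket_seat [(array([290.2, 225.5]), 0.76)]
bracket_grip [(array([283.4, 206.2]), 0.65)]
board [(array([424.6, 226.1]), 0.8)]
mark []
{'fx': 292.8622246807, 'fy': 292.8622246807, 'cx': 315.9917883942307, 'cy': 198.390930262971, 'tool_from_camera': array([[ 0.0002, -0.9528, -0.3035,  0.076 ],
       [ 1.    ,  0.0005, -0.0009,  0.0006],
       [ 0.001 , -0.3035,  0.9528, -0.1231],
       [ 0.    ,  0.    ,  0.    ,  1.    ]])}
```

View pics/scene0.png

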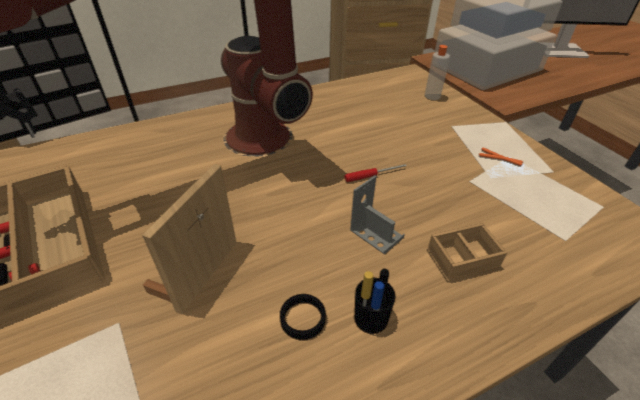

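View pics/top0.png

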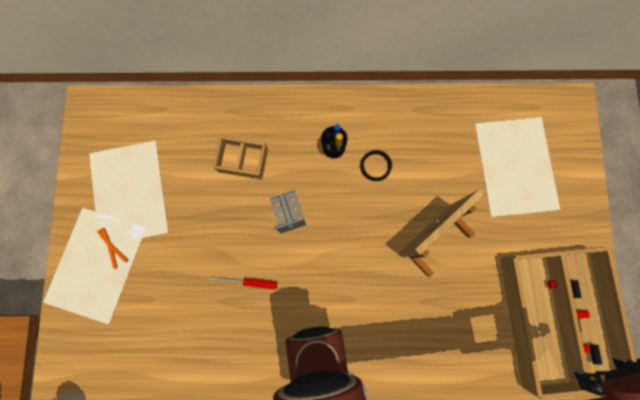

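The scene view shows the bracket at about (373,215) and the board's cross at (197,218). In the top view the bracket is at (288,212) and the board at (447,222), with its front facing up-left. Next I triangulate.

```bash
cat > h.py <<'E'
from station import ctrl
import cv2,numpy as np
from scipy.spatial.transform import Rotation as R
from scipy.optimize import least_squares
np.set_printoptions(precision=4,suppress=True)
def toolT(o=None):
    o=o or ctrl.get_obs();T=np.eye(4);T[:3,:3]=R.from_rotvec(o["tool_rot"]).as_matrix();T[:3,3]=o["tool_pos"];return T
def cam(n,o=None):
    c=ctrl.camera_params(n);T=c["T"] if "T" in c else toolT(o)@c["tool_from_camera"]
    return c,T
def proj(ct,P):
    c,T=ct;q=(np.atleast_2d(P)-T[:3,3])@T[:3,:3]
    return np.c_[c["fx"]*q[:,0]/q[:,2]+c["cx"],c["fy"]*q[:,1]/q[:,2]+c["cy"]]
def ray(ct,uv):
    c,T=ct;d=T[:3,:3]@np.array([(uv[0]-c["cx"])/c["fx"],(uv[1]-c["cy"])/c["fy"],1]);return T[:3,3],d
def at_z(ct,uv,z):
    p,d=ray(ct,uv);return p+d*(z-p[2])/d[2]
def body(x,y,yaw,P):
    c,s=np.cos(yaw),np.sin(yaw);return np.asarray(P)@np.array([[c,-s,0],[s,c,0],[0,0,1]]).T+[x,y,0]
BP={"bracket":[0,0,0],"bracket_hole":[0,0,.086],"bracket_seat":[0,0,.1202],"bracket_grip":[.06,0,.058]}
E
python3 - <<'E'
from h import *
S,T=cam("scene"),cam("top")
ks=list(BP);P=np.array([BP[k] for k in ks])
us=np.array([[361.4,222.3],[363.9,200.6],[364.8,188.9],[378.1,216.6]]);ut=np.array([[292,229.7],[292.5,230.1],[290.2,225.5],[283.4,206.2]])
f=lambda v:np.r_[proj(S,body(*v,P))-us,proj(T,body(*v,P))-ut].ravel()
r=least_squares(f,[.45,.1,.2],loss="soft_l1");print("bracket",r.x,r.fun.round(1))
print("grip",body(*r.x,[.06,0,.058]))
print("board z=0 scene",at_z(S,[211.5,274.8],0),"top",at_z(T,[424.6,226.1],0))
# board top edge z=.24
for uv in([480,191],[418,252]):print(at_z(T,uv,.24))
for uv in([222,168],[149,238]):print("sc",at_z(S,uv,.24))
for uv in([180,308],[238,240]):print("sc0",at_z(S,uv,0))
E
```

```text
bracket [0.5041 0.1079 0.3443] [-1.4 -0.6 -1.3 -3.2 -1.  -2.   2.3  0.7  0.6 -1.3 -2.7 -4.7 -1.6 -1.4
  0.7  0.8]
grip [0.5605 0.1282 0.058 ]
board z=0 scene [ 0.5058 -0.2875  0.    ] top [ 0.5105 -0.29    0.    ]
[ 0.5713 -0.3712  0.24  ]
[ 0.4235 -0.2144  0.24  ]
sc [ 0.445  -0.2071  0.24  ]
sc [ 0.5818 -0.3702  0.24  ]
sc0 [ 0.5629 -0.3699  0.    ]
sc0 [ 0.4284 -0.2009  0.    ]
```

```bash
cat >> h.py <<'E'
def frame(xdir_yaw,tilt=0):
    # tool x along yaw, z down; tilt>0 swings the fingers toward -x(yaw)
    c,s=np.cos(xdir_yaw),np.sin(xdir_yaw);M=np.array([[c,s,0],[s,-c,0],[0,0,-1.]])
    return M@R.from_rotvec([0,-tilt,0]).as_matrix()
def shift(M,p,o=None):
    T=toolT(o);d=T[:3,:3].T@(np.asarray(p)-T[:3,3]);r=R.from_matrix(T[:3,:3].T@M).as_rotvec()
    print("row",d.round(4),r.round(4),"rows",max(np.linalg.norm(d)/.0417,np.linalg.norm(r)/.125).round(1))
E
python3 - <<'E'
from h import *
S=cam("scene");yaw=.675;n=np.array([np.cos(yaw),np.sin(yaw),0]);b=np.array([.507,-.288,0])
p,d=ray(S,[197.3,219]);m=p+d*((b-p)@n/(d@n));print("mark",m)
tilt=.41;M=frame(yaw,tilt);print(M)
tc=ctrl.camera_params("wrist")["tool_from_camera"];print("camdir",M@tc[:3,2])
camp=m+n*.22+[0,0,.25];tcp=camp-M@tc[:3,3];print("tcp",tcp)
shift(M,tcp)
E
```

```text
mark [ 0.5036 -0.2837  0.1776]
[[ 0.716   0.6249 -0.3112]
 [ 0.5731 -0.7807 -0.2491]
 [-0.3986  0.     -0.9171]]
camdir [-0.5144 -0.4106 -0.7529]
tcp [ 0.5822 -0.22    0.345 ]
row [ 0.5029 -0.2582 -0.095 ] [-0.0833 -0.4043 -0.4004] rows 13.7
```

```bash
python3 -m jog '.085 0 0 -.08 0 0 0;.085 0 0 -.095 0 0 0;.085 .503 -.258 -.095 -.083 -.404 -.4;.085 .503 -.258 -.095 -.083 -.404 -.4;.085 .503 -.258 -.095 -.083 -.404 -.4;.085 .503 -.258 -.095 -.083 -.404 -.4;.085 .503 -.258 -.095 -.083 -.404 -.4;.085 .503 -.258 -.095 -.083 -.404 -.4;.085 .503 -.258 -.095 -.083 -.404 -.4;.085 .503 -.258 -.095 -.083 -.404 -.4;.085 .503 -.258 -.095 -.083 -.404 -.4;.085 .503 -.258 -.095 -.083 -.404 -.4;.085 .503 -.258 -.095 -.083 -.404 -.4;.085 .503 -.258 -.095 -.083 -.404 -.4;.085 .503 -.258 -.095 -.083 -.404 -.4;.085 .503 -.258 -.095 -.083 -.404 -.4;.085 .503 -.258 -.095 -.083 -.404 -.4;.085 .503 -.258 -.095 -.083 -.404 -.4;.085 .503 -.258 -.095 -.083 -.404 -.4'
python3 - <<'E'
from h import *
o=ctrl.get_obs();im=ctrl.get_image("wrist");cv2.imwrite("pics/w1.png",cv2.resize(im,(800,500))[:,:,::-1]);cv2.imwrite("pics/w1r.png",im[:,:,::-1])
np.save("w1.npy",toolT(o))
for th in("board","mark"):print(th,[(np.round(a["xy"],1),round(a["p"],2)) for a in ctrl.tip_of("wrist",th)[:2]])
E
```

```text
t: 2.28
tool_pos: [0.5821, -0.2206, 0.3449]
tool_rot: [2.784, 0.976, -0.579]
contact_force: [-0.7, -0.3, 0.2]
opening: 0.085
grip_force: 0.0
board [(array([318.1, 124.8]), 0.86)]
mark [(array([317.1, 205. ]), 0.38)]
```

View pics/w1.png

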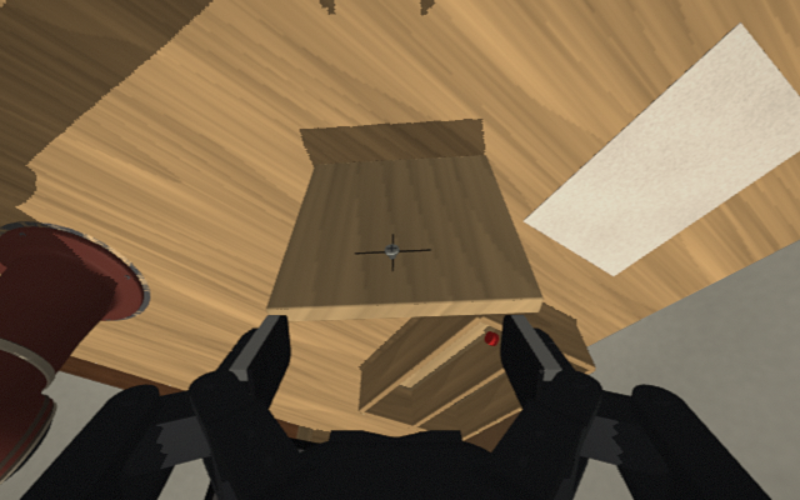

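The picture shows the board upside-down in the image. Its face corners are near (315,165), (485,155), (267,307) and (543,298), and the cross with the screw head is near (392,251), all at 800 scale. I'll zoom in on that area.

Run:
```python
import cv2,numpy as np
im=cv2.imread("pics/w1r.png")
a=cv2.resize(im[180:220,274:354],None,fx=10,fy=10,interpolation=cv2.INTER_NEAREST)[:400]
cs=[(252,132),(388,124),(214,246),(434,239)]
b=np.hstack([cv2.resize(im[y-10:y+10,x-10:x+10],None,fx=10,fy=10,interpolation=cv2.INTER_NEAREST) for x,y in cs])
cv2.imwrite("pics/z1.png",np.vstack([a,b]))
```

```text
(no output)
```

View pics/z1.png

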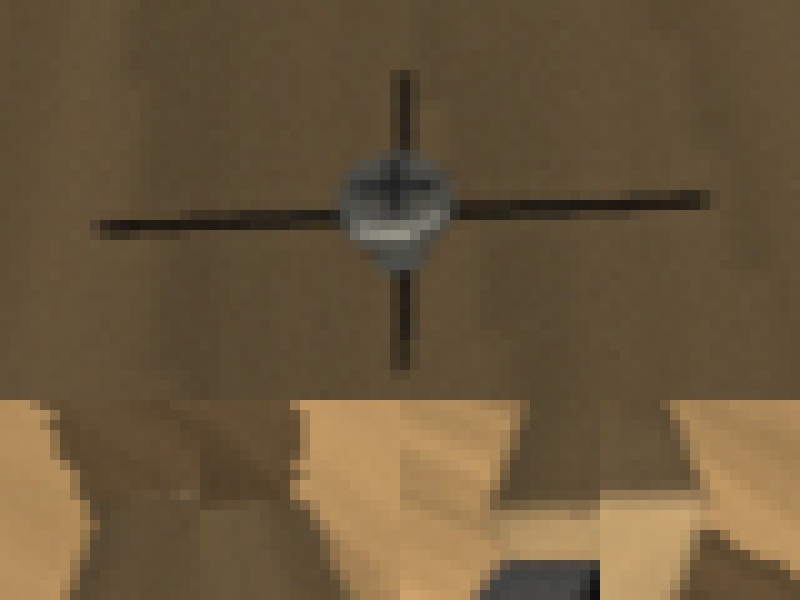

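The zoom shows the screw head centre at about raw pixel (313.2,198.2). The cross ends are at (283,202.5), (344.5,199.4), (313.9,186.7) and (313.5,216.5), and the four board corners are clear. Now I fit the board.

Run:
```python
from h import *
Tt=np.load("w1.npy");c=ctrl.camera_params("wrist");ct=(c,Tt@c["tool_from_camera"])
uc=np.array([[251,131.5],[387.5,123.5],[213.2,246],[433.5,238]])
sgn=np.sign(proj(ct,body(.507,-.288,.675,[[0,.11,0],[0,-.11,0]]))[:,0]-318)[0]
Y=.11*sgn;Pc=np.array([[0,-Y,0],[0,Y,0],[0,-Y,.24],[0,Y,.24]]) # left first
Pc=np.array([[0,Y if sgn<0 else -Y,0],[0,-Y if sgn<0 else Y,0],[0,Y if sgn<0 else -Y,.24],[0,-Y if sgn<0 else Y,.24]])
um=np.array([[283,202.5],[344.5,199.4],[313.9,186.7],[313.5,216.5]])-[.5,.5]*np.array([[1],[1],[1],[1]])
uh=np.array([[313.2,198.2]]);s=1 if sgn<0 else -1
def f(v):
    b=v[:3];my,mz,sy,sz=v[3:]
    Pm=[[0,my+s*.035*-1*-1,mz],[0,my-s*.035,mz],[0,my,mz-.025],[0,my,mz+.025]]
    return np.r_[proj(ct,body(*b,Pc))-uc,proj(ct,body(*b,Pm))-um,proj(ct,body(*b,[[.0105,sy,sz]]))-uh].ravel()
r=least_squares(f,[.507,-.288,.675,0,.17,0,.17],x_scale=.01)
print(s,r.x,r.fun.reshape(-1,2).round(1));print("mark",body(*r.x[:3],[0,r.x[3],r.x[4]]),"head",body(*r.x[:3],[.0105,r.x[5],r.x[6]]))
print("screw off mark",r.x[5:]-r.x[3:5])
np.save("board.npy",r.x)
# bracket view pose: camera beyond shelf front, tool down with bracket yaw
x,y,yaw=.504,.108,.344
M=frame(yaw,.2);tc=c["tool_from_camera"];t=body(x,y,yaw,[.05,0,.05]);cp=t-(M@tc[:3,2])*.30
tcp=cp-M@tc[:3,3];print("tcp",tcp);shift(M,tcp)
```

```text
1 [ 0.4976 -0.2944 -2.387  -0.0093  0.1593 -0.0096  0.1492] [[  1.3   5.6]
 [  0.6   3.8]
 [  0.3   8.9]
 [ -0.2   5.8]
 [ 59.2  -6.6]
 [-60.1  -0.1]
 [ -0.6  -1.9]
 [ -0.6  -4.6]
 [  0.    0. ]]
mark [ 0.4912 -0.2876  0.1593] head [ 0.4834 -0.2945  0.1492]
screw off mark [-0.0003 -0.01  ]
tcp [0.5952 0.1404 0.2073]
row [ 0.2714 -0.2744  0.0325] [0.099  0.2077 0.3141] rows 9.3
```

Run:
```python
from h import *
Tt=np.load("w1.npy");c=ctrl.camera_params("wrist");ct=(c,Tt@c["tool_from_camera"])
uc=np.array([[251,131.5],[387.5,123.5],[213.2,246],[433.5,238]])
Pc=[[0,.11,0],[0,-.11,0],[0,.11,.24],[0,-.11,.24]]
um=np.array([[283,202.5],[344.5,199.4],[313.9,186.7],[313.5,216.5]])-.5
uh=np.array([[313.2,198.2]])
def f(v):
    b=v[:3];my,mz,sy,sz=v[3:]
    Pm=[[0,my+.035,mz],[0,my-.035,mz],[0,my,mz-.025],[0,my,mz+.025]]
    return np.r_[proj(ct,body(*b,Pc))-uc,proj(ct,body(*b,Pm))-um,proj(ct,body(*b,[[.0105,sy,sz]]))-uh].ravel()
r=least_squares(f,[.507,-.288,.675,0,.17,0,.17],x_scale=.01)
print(r.x,r.fun.reshape(-1,2).round(1));print("mark",body(*r.x[:3],[0,r.x[3],r.x[4]]),"head",body(*r.x[:3],[.0105,r.x[5],r.x[6]]))
print("screw off mark",r.x[5:]-r.x[3:5])
np.save("board.npy",r.x)
```

```text
[ 0.5048 -0.2884  0.7363  0.0083  0.176   0.0075  0.1842] [[ 0.1 -0.7]
 [ 1.3 -0.4]
 [-2.7  1.8]
 [ 1.8  0.9]
 [ 0.3 -0.2]
 [-0.2  0.1]
 [-0.1  0.5]
 [-0.  -0.2]
 [-0.  -0. ]]
mark [ 0.4992 -0.2823  0.176 ] head [ 0.5075 -0.2758  0.1842]
screw off mark [-0.0008  0.0082]
```

```bash
python3 -m jog '.085 .271 -.274 .033 .099 .208 .314;.085 .271 -.274 .033 .099 .208 .314;.085 .271 -.274 .033 .099 .208 .314;.085 .271 -.274 .033 .099 .208 .314;.085 .271 -.274 .033 .099 .208 .314;.085 .271 -.274 .033 .099 .208 .314;.085 .271 -.274 .033 .099 .208 .314;.085 .271 -.274 .033 .099 .208 .314;.085 .271 -.274 .033 .099 .208 .314;.085 .271 -.274 .033 .099 .208 .314;.085 .271 -.274 .033 .099 .208 .314;.085 .271 -.274 .033 .099 .208 .314'
python3 - <<'E'
from h import *
o=ctrl.get_obs();im=ctrl.get_image("wrist");cv2.imwrite("pics/w2.png",cv2.resize(im,(800,500))[:,:,::-1]);cv2.imwrite("pics/w2r.png",im[:,:,::-1])
np.save("w2.npy",toolT(o))
u=[];P=[]
for th in BP:
    r=ctrl.tip_of("wrist",th);print(th,[(np.round(a["xy"],1),round(a["p"],2)) for a in r[:2]])
    if r:u.append(r[0]["xy"]);P.append(BP[th])
ct=cam("wrist",o);f=lambda v:(proj(ct,body(*v,P))-np.array(u)).ravel()
r=least_squares(f,[.504,.108,.344],loss="soft_l1");print(r.x,r.fun.round(1))
E
```

```text
t: 3.43
tool_pos: [0.595, 0.1401, 0.2069]
tool_rot: [3.046, 0.532, -0.306]
contact_force: [0.2, -0.8, 0.8]
opening: 0.0851
grip_force: 0.0
bracket [(array([536. ,  33.9]), 0.73), (array([318.2, 211.1]), 0.62)]
bracket_hole [(array([315.4, 258.8]), 0.84)]
bracket_seat [(array([318.3, 290.2]), 0.75), (array([320.2, 194.6]), 0.36)]
bracket_grip [(array([320.4, 193. ]), 0.56)]
[0.5051 0.1052 0.3071] [-218.4  179.4    2.6    0.3   -0.1   -5.7    0.    -0.1]
```

View pics/w2.png

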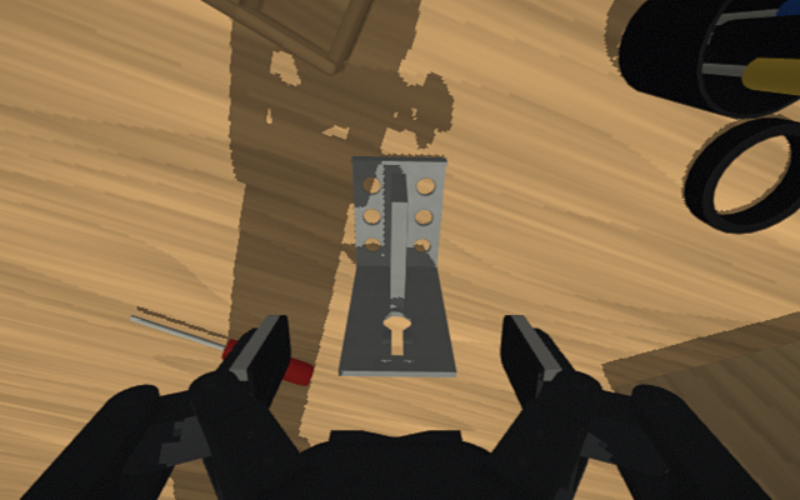

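The picture shows the bracket: plate top corners about (342,372) and (456,372), plate foot at (354,266) and (440,266), and the keyhole's big hole about (397,322), all at 800 scale.

Run:
```python
from h import *
c=ctrl.camera_params("wrist");Tt=np.load("w2.npy");ct=(c,Tt@c["tool_from_camera"])
P=np.array([[.005,.04,.138],[.005,-.04,.138],[.005,.04,.004],[.005,-.04,.004],[.005,0,.086]])
u=np.array([[342,372],[456,372],[354,266],[440,266],[397,323]])/1.25
for fr in(0,1):
    f=lambda v:(proj(ct,body(*v[:3],P)+[0,0,v[3] if fr else 0])-u).ravel()
    r=least_squares(f,[.505,.105,.307,0],x_scale=.01);print(r.x,r.fun.round(1))
v=r.x if 0 else least_squares(f if 0 else (lambda v:(proj(ct,body(*v,P))-u).ravel()),[.505,.105,.307]).x
for q in([.113,.04,.018],[.113,-.04,.018],[.1,0,.071],[.06,.006,.071],[.06,-.006,.071]):print(q,proj(ct,body(*v,q))*1.25)
g=body(*v,[.06,0,.058]);print("grip",g,"tool yaw",v[2])
shift(frame(v[2]),g+[0,0,.1]);shift(frame(v[2]),g)
```

```text
[0.503  0.1041 0.3473 0.    ] [-2.5  0.4  1.5  0.4  2.4  0.5 -1.8  0.4  0.7 -1.4]
[ 0.5014  0.1035  0.3473 -0.002 ] [-2.   0.1  1.1  0.   2.6  0.8 -2.1  0.8  0.7 -1.3]
[0.113, 0.04, 0.018] [[348.6042 163.1643]]
[0.113, -0.04, 0.018] [[446.8357 163.0728]]
[0.1, 0, 0.071] [[398.1165 202.6773]]
[0.06, 0.006, 0.071] [[390.0441 251.9249]]
[0.06, -0.006, 0.071] [[405.8659 251.914 ]]
grip [0.5594 0.1245 0.058 ] tool yaw 0.34727783598849626
row [-0.0286  0.0017  0.0566] [-0.0001  0.1982 -0.0036] rows 1.6
row [-0.0089  0.0017  0.1547] [-0.0001  0.1982 -0.0036] rows 3.7
```

```bash
python3 -m jog '.085 -.029 .0017 .057 0 .198 -.004;.085 -.029 .0017 .057 0 .198 -.004;.085 -.0089 .0017 .1547 0 .198 -.004;.085 -.0089 .0017 .1547 0 .198 -.004;.085 -.0089 .0017 .1547 0 .198 -.004;.085 -.0089 .0017 .1547 0 .198 -.004;.085 -.0089 .0017 .1547 0 .198 -.004'
python3 - <<'E'
from h import *
o=ctrl.get_obs();im=ctrl.get_image("wrist");cv2.imwrite("pics/w3.png",cv2.resize(im,(800,500))[:,:,::-1])
np.save("w3.npy",toolT(o));print(toolT(o))
E
```

```text
t: 4.27
tool_pos: [0.5584, 0.1251, 0.0567]
tool_rot: [-3.094, -0.545, 0.005]
contact_force: [-0.1, 0.7, 0.2]
opening: 0.0851
grip_force: 0.0
[[ 0.9398  0.3417 -0.0032  0.5584]
 [ 0.3417 -0.9398 -0.0001  0.1251]
 [-0.0031 -0.001  -1.      0.0567]
 [ 0.      0.      0.      1.    ]]
```

View pics/w3.png

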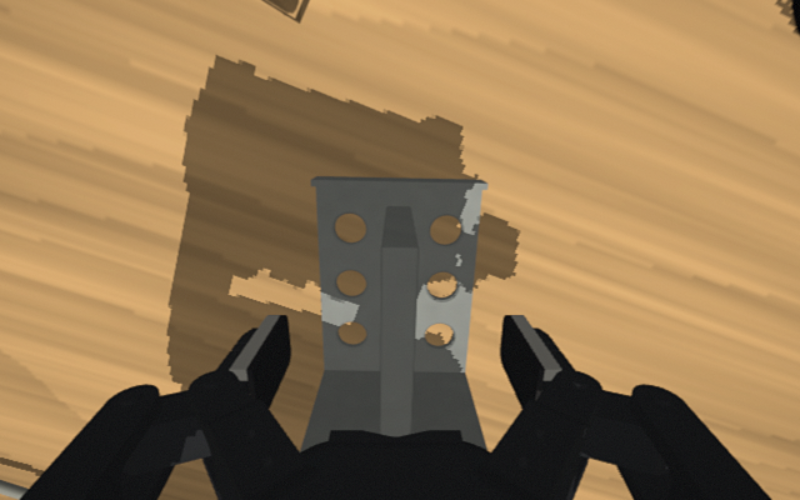

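The web is centred between the pads. The lip runs from (314,178) to (487,183), so the bracket is turned about 0.029 rad about tool z. I correct that and close.

```bash
python3 -m jog '.085 0 0 0 0 0 .029;.0 0 0 0 0 0 .029;.0 0 0 0 0 0 .029;.0 0 0 0 0 0 .029;.0 0 0 0 0 0 .029;.0 0 0 0 0 0 .029;.0 0 0 0 0 0 .029;.0 0 0 0 0 0 .029;.0 0 0 0 0 0 .029;.0 0 0 0 0 0 .029;.0 0 0 0 0 0 .029;.0 0 0 0 0 0 .029;.0 0 0 0 0 0 .029' 120
python3 - <<'E'
from h import *
o=ctrl.get_obs();im=ctrl.get_image("wrist");cv2.imwrite("pics/w4.png",cv2.resize(im,(800,500))[:,:,::-1]);cv2.imwrite("pics/w4r.png",im[:,:,::-1])
np.save("w4.npy",toolT(o));print(toolT(o))
E
```

```text
t: 5.4
tool_pos: [0.559, 0.1258, 0.0575]
tool_rot: [-3.101, -0.502, 0.002]
contact_force: [-0.5, -1.1, 6.5]
opening: 0.0103
grip_force: 117.4
[[ 0.9489  0.3155 -0.0012  0.559 ]
 [ 0.3155 -0.9489 -0.0002  0.1258]
 [-0.0012 -0.0002 -1.      0.0575]
 [ 0.      0.      0.      1.    ]]
```

View pics/w4.png

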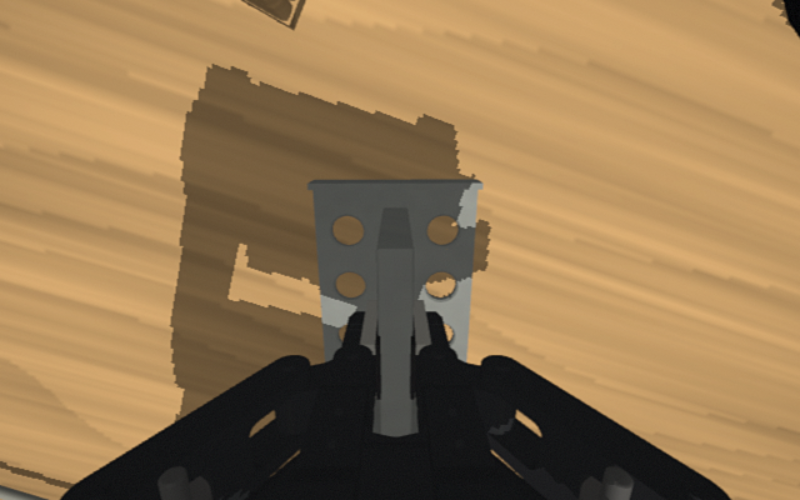

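Run:
```python
from h import *
c=ctrl.camera_params("wrist");tc=c["tool_from_camera"]
T1,T2,T4=[np.load(f"w{i}.npy") for i in(1,2,4)]
uc=np.array([[251,131.5],[387.5,123.5],[213.2,246],[433.5,238]]);Pc=[[0,.11,0],[0,-.11,0],[0,.11,.24],[0,-.11,.24]]
um=np.array([[283,202.5],[344.5,199.4],[313.9,186.7],[313.5,216.5]])-.5;uh=np.array([[313.2,198.2]])
P=np.array([[.005,.04,.138],[.005,-.04,.138],[.005,.04,.004],[.005,-.04,.004],[.005,0,.086]])
u=np.array([[342,372],[456,372],[354,266],[440,266],[397,323]])/1.25
def tcam(v):
    D=np.eye(4);D[:3,:3]=R.from_rotvec(v[3:6]).as_matrix();D[:3,3]=v[:3];return tc@D
def f(v):
    b=v[:3];my,mz,sy,sz=v[3:7];C=tcam(v[10:16]);c1=(c,T1@C);c2=(c,T2@C)
    Pm=[[0,my+.035,mz],[0,my-.035,mz],[0,my,mz-.025],[0,my,mz+.025]]
    return np.r_[proj(c1,body(*b,Pc))-uc,proj(c1,body(*b,Pm))-um,proj(c1,body(*b,[[.0105,sy,sz]]))-uh,proj(c2,body(*v[7:10],P))-u,
      (v[10:13]/.002).reshape(-1,1).repeat(2,1)*.7,(v[13:16]/.006).reshape(-1,1).repeat(2,1)*.7].ravel()
r=least_squares(f,[.505,-.288,.736,.008,.176,.008,.184,.503,.104,.347]+[0]*6,x_scale=.01,loss="soft_l1")
print(r.x);print(r.fun.reshape(-1,2).round(1).tolist())
np.save("fit.npy",r.x)
# bracket in tool: web front-top edge
C=T4@tcam(r.x[10:16])
for nm,CT in(("fit",C),("nom",T4@tc)):
    for uv,z in(((377,248),.071),((413,248),.071),((348,230),.004),((442,230),.004)):
        p=at_z((c,CT),(np.array(uv))/1.25,z);print(nm,uv,(T4[:3,:3].T@(p-T4[:3,3])).round(4))
    w=np.linalg.inv(T4)@np.r_[body(*r.x[7:10],[0,0,0]),1]
print("bracket origin in tool by w2",w)
```

```text
[ 0.5028 -0.2922  0.7323  0.0086  0.1767  0.0079  0.1847  0.4994  0.1023
  0.3429 -0.      0.0013 -0.0014 -0.0038  0.0028  0.0022]
[[0.4, -0.8], [0.4, -0.2], [-0.7, 0.8], [0.1, 0.1], [0.6, -0.2], [-0.5, 0.2], [-0.1, 0.6], [0.1, -0.3], [0.0, -0.0], [-1.9, -0.0], [0.7, -0.1], [2.3, 0.7], [-2.6, 0.7], [0.5, -1.4], [-0.0, -0.0], [0.5, 0.5], [-0.5, -0.5], [-0.4, -0.4], [0.3, 0.3], [0.3, 0.3]]
fit (377, 248) [ 0.0392 -0.005  -0.0135]
fit (413, 248) [ 0.0392  0.0065 -0.0135]
fit (348, 230) [ 0.0272 -0.0228  0.0535]
fit (442, 230) [0.0271 0.0246 0.0535]
nom (377, 248) [ 0.0411 -0.0052 -0.0135]
nom (413, 248) [ 0.0411  0.0061 -0.0135]
nom (348, 230) [ 0.0291 -0.0231  0.0535]
nom (442, 230) [0.0292 0.0238 0.0535]
bracket origin in tool by w2 [-0.064   0.0035  0.0576  1.    ]
```

```bash
cat >> h.py <<'E'
BD=np.array([.5038,-.2903,.734]);SY,SZ=.0077,.1845;GX,GZ,HY=.060,.0575,.0005
def tgt(gap,hz,dy=0,yaw=0):
    "TCP pose: plate back 'gap' off the face, bracket height hz (0.086 hole, .1202 seat) at screw"
    return frame(BD[2]+yaw),body(*BD,[gap+GX,SY+HY+dy,SZ-hz+GZ])
E
python3 - <<'E'
from h import *
T=cam("top")
print("cup",at_z(T,(334,142),.09),at_z(T,(330,155),0),"tape",at_z(T,(376,165),.02))
M,p=tgt(.05,.086);print(p);shift(M,p)
E
```

```text
cup [ 0.7459 -0.017   0.09  ] [ 0.7331 -0.0055  0.    ] tape [ 0.6953 -0.1454  0.02  ]
[ 0.58   -0.2105  0.156 ]
row [-0.0863  0.3258 -0.0985] [-0.0004  0.0011 -0.413 ] rows 8.4
```

```bash
python3 -m jog '0 0 0 -.03 0 0 0;0 0 0 -.065 0 0 0;0 0 0 -.0985 0 0 0;0 -.086 .326 -.0985 0 0 -.413;0 -.086 .326 -.0985 0 0 -.413;0 -.086 .326 -.0985 0 0 -.413;0 -.086 .326 -.0985 0 0 -.413;0 -.086 .326 -.0985 0 0 -.413;0 -.086 .326 -.0985 0 0 -.413;0 -.086 .326 -.0985 0 0 -.413;0 -.086 .326 -.0985 0 0 -.413;0 -.086 .326 -.0985 0 0 -.413;0 -.086 .326 -.0985 0 0 -.413;0 -.086 .326 -.0985 0 0 -.413'
python3 - <<'E'
from h import *
o=ctrl.get_obs();print(o["contact_force"],o["wrist_torque"])
a=ctrl.get_image("wrist")[::,::,::-1];b=ctrl.get_image("scene")[150:270,130:290,::-1]
cv2.imwrite("pics/p5.png",np.hstack([cv2.resize(a,(480,300)),cv2.resize(b,(320,300))]));cv2.imwrite("pics/w5r.png",a)
for th in("bracket_hole","bracket_seat"):print(th,[(np.round(q["xy"],1),round(q["p"],2)) for q in ctrl.tip_of("scene",th)[:2]])
M,p=tgt(.05,.086);shift(M,p)
print("pred hole scene",proj(cam("scene"),body(*BD,[[.05,SY,SZ],[.05,SY,SZ+.0342]])))
E
```

```text
t: 6.62
tool_pos: [0.579, -0.2103, 0.1533]
tool_rot: [-2.929, -1.123, 0.005]
contact_force: [0.9, 1.5, -5.2]
opening: 0.0103
grip_force: 118.2
[ 0.8756  1.487  -5.2179] [ 0.1245 -0.1179  0.0231]
bracket_hole [(array([218., 224.]), 0.8)]
bracket_seat []
row [-0.001   0.0015 -0.0014] [-0.0029  0.0015  0.0016] rows 0.1
pred hole scene [[217.084  221.933 ]
 [214.0561 209.306 ]]
```

View pics/p5.png

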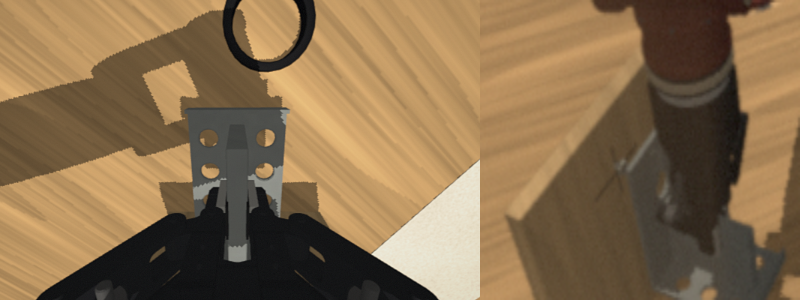

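The wrist view shows the bracket held square. The scene view shows the holder in front of the board with its hole at (218,224), against a predicted (217,222), which fits. I move closer.

```bash
python3 -m jog '0 -.012 .0015 -.0016 -.003 .0015 .002;0 -.025 .0015 -.0016 -.003 .0015 .002;0 -.037 .0015 -.0016 -.003 .0015 .002;0 -.037 .0015 -.0016 -.003 .0015 .002;0 -.037 .0015 -.0016 -.003 .0015 .002;0 -.037 .0015 -.0016 -.003 .0015 .002'
python3 - <<'E'
from h import *
o=ctrl.get_obs();print(o["contact_force"],o["wrist_torque"])
b=ctrl.get_image("scene");cv2.imwrite("pics/s6.png",cv2.resize(b[160:260,140:260],(720,600),interpolation=cv2.INTER_CUBIC)[:,:,::-1])
M,p=tgt(.0,.086);shift(M,p)
E
```

```text
t: 7.32
tool_pos: [0.5533, -0.2367, 0.1572]
tool_rot: [2.933, 1.122, 0.002]
contact_force: [0.0, 0.3, -4.7]
opening: 0.0103
grip_force: 118.2
[ 0.0268  0.3154 -4.7068] [ 0.0956 -0.0779  0.0102]
row [-0.0129 -0.0015  0.0012] [ 0.0018 -0.0004 -0.0025] rows 0.3
```

View pics/s6.png

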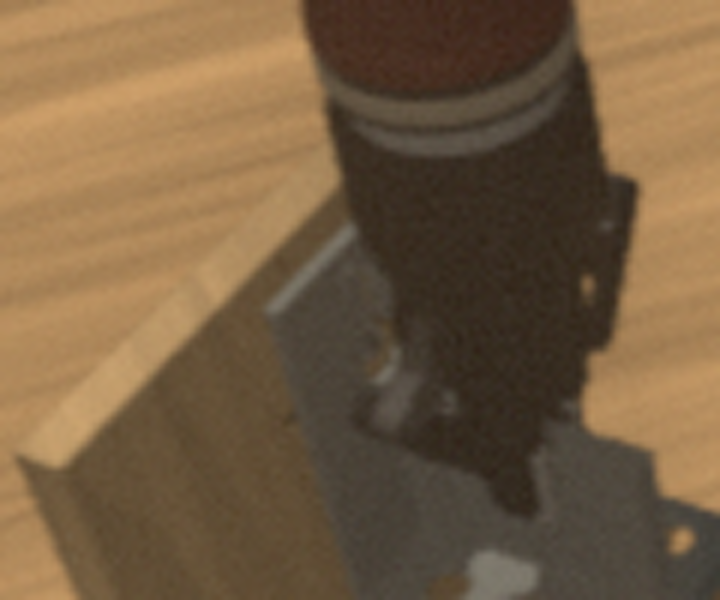

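The hole is mostly hidden by the gripper here. The plate looks parallel to the board, so I go on by feel.

```bash
python3 -m jog '0 -.0015 -.001 .0006 0 0 0;0 -.003 -.001 .0006 0 0 0;0 -.004 -.001 .0006 0 0 0;0 -.005 -.001 .0006 0 0 0;0 -.005 -.001 .0006 0 0 0';python3 -c "
from h import *
o=ctrl.get_obs();print(o['contact_force'],o['wrist_torque']);shift(*tgt(0,.086))"; python3 -m jog '0 -.001 0 0 0 0 0;0 -.002 0 0 0 0 0;0 -.003 0 0 0 0 0;0 -.003 0 0 0 0 0';python3 -c "
from h import *
o=ctrl.get_obs();print(o['contact_force'],o['wrist_torque']);shift(*tgt(0,.086))"
```

```text
t: 7.78
tool_pos: [0.5491, -0.2392, 0.1564]
tool_rot: [2.932, 1.124, 0.001]
contact_force: [0.5, 0.3, -3.0]
opening: 0.01
grip_force: 118.2
[ 0.453   0.3083 -3.0075] [ 0.0827 -0.0841 -0.0137]
row [-0.0079 -0.0005  0.0004] [ 0.0016  0.     -0.0022] rows 0.2
t: 8.12
tool_pos: [0.5468, -0.2412, 0.1565]
tool_rot: [2.932, 1.123, 0.001]
contact_force: [0.3, 0.4, -4.2]
opening: 0.0103
grip_force: 118.2
[ 0.3406  0.3764 -4.2458] [ 0.0998 -0.0853  0.0011]
row [-0.0048 -0.0005  0.0004] [ 0.0016  0.     -0.0023] rows 0.1
```

```bash
for i in 1; do python3 -m jog '0 -.0007 0 0 0 0 0;0 -.0014 0 0 0 0 0;0 -.002 0 0 0 0 0;0 -.002 0 0 0 0 0'; done; python3 -c "
from h import *
o=ctrl.get_obs();print(o['contact_force'],o['wrist_torque']);shift(*tgt(0,.086))"; python3 -m jog '0 -.0007 0 0 0 0 0;0 -.0014 0 0 0 0 0;0 -.002 0 0 0 0 0;0 -.002 0 0 0 0 0';python3 -c "
from h import *
o=ctrl.get_obs();print(o['contact_force'],o['wrist_torque']);shift(*tgt(0,.086))"
```

```text
t: 8.45
tool_pos: [0.5453, -0.2425, 0.1565]
tool_rot: [2.932, 1.123, 0.001]
contact_force: [-0.6, -0.1, -3.8]
opening: 0.01
grip_force: 118.2
[-0.6232 -0.0943 -3.7932] [ 0.064  -0.1356 -0.0017]
row [-0.0029 -0.0005  0.0005] [ 0.0016 -0.     -0.0023] rows 0.1
t: 8.78
tool_pos: [0.5441, -0.2436, 0.1565]
tool_rot: [2.932, 1.124, 0.002]
contact_force: [2.3, 1.3, -4.7]
opening: 0.0102
grip_force: 118.0
[ 2.3003  1.3393 -4.7019] [ 0.1656 -0.2292  0.0938]
row [-0.0012 -0.0005  0.0005] [ 0.0018 -0.0008 -0.0022] rows 0.0
```

```bash
python3 -m jog '0 -.0005 0 0 0 0 0;0 -.001 0 0 0 0 0;0 -.001 0 0 0 0 0;0 -.001 0 0 0 0 0';python3 -c "
from h import *
o=ctrl.get_obs();print(o['contact_force'],o['wrist_torque']);shift(*tgt(0,.086))"; python3 -m jog '0 -.0005 0 0 0 0 0;0 -.001 0 0 0 0 0;0 -.001 0 0 0 0 0;0 -.001 0 0 0 0 0';python3 -c "
from h import *
o=ctrl.get_obs();print(o['contact_force'],o['wrist_torque']);shift(*tgt(0,.086))"
```

```text
t: 9.12
tool_pos: [0.544, -0.2437, 0.1564]
tool_rot: [2.932, 1.124, 0.005]
contact_force: [5.1, 2.2, -5.9]
opening: 0.0102
grip_force: 117.8
[ 5.074   2.1697 -5.9083] [ 0.3939 -0.5549  0.0022]
row [-0.0011 -0.0005  0.0004] [ 0.0021 -0.0023 -0.0018] rows 0.0
t: 9.45
tool_pos: [0.544, -0.2437, 0.1563]
tool_rot: [2.933, 1.125, 0.008]
contact_force: [7.9, 4.3, -5.6]
opening: 0.0103
grip_force: 117.7
[ 7.916   4.2863 -5.5758] [ 0.5982 -0.935  -0.0385]
row [-0.001  -0.0005  0.0003] [ 0.0025 -0.0043 -0.0015] rows 0.0
```

```bash
python3 -m jog '0 .001 0 0 0 0 0;0 .003 0 0 0 0 0;0 .003 .001 0 0 0 0;0 .003 .002 0 0 0 0;0 .003 .003 0 0 0 0;0 .003 .004 0 0 0 0;0 .003 .004 0 0 0 0';python3 -c "
from h import *
o=ctrl.get_obs();T=toolT(o);print(T[:3,:3].T@o['contact_force'],o['wrist_torque']);shift(*tgt(0,.086))"; python3 -m jog '0 0 .001 0 0 0 0;0 0 .002 0 0 0 0;0 0 .002 0 0 0 0';python3 -c "
from h import *
o=ctrl.get_obs();T=toolT(o);print(T[:3,:3].T@o['contact_force'],o['wrist_torque']);shift(*tgt(0,.086))"
```

```text
t: 10.03
tool_pos: [0.5473, -0.2465, 0.1565]
tool_rot: [2.932, 1.123, 0.001]
contact_force: [-0.3, -0.6, -3.9]
opening: 0.0105
grip_force: 118.1
[-0.6608  0.254   3.9299] [ 0.1011 -0.0201 -0.0175]
row [-0.0017 -0.0048  0.0005] [ 0.0018  0.0001 -0.0025] rows 0.1
t: 10.28
tool_pos: [0.5488, -0.2478, 0.1565]
tool_rot: [2.932, 1.123, 0.001]
contact_force: [0.1, -0.2, -3.6]
opening: 0.0104
grip_force: 118.1
[-0.0669  0.1738  3.6407] [ 0.0898 -0.0659 -0.0617]
row [-0.0019 -0.0067  0.0005] [ 0.0018 -0.     -0.0023] rows 0.2
```

```bash
python3 -m jog '0 0 .001 0 0 0 0;0 0 .002 0 0 0 0;0 0 .002 0 0 0 0';python3 -c "
from h import *
o=ctrl.get_obs();T=toolT(o);print(T[:3,:3].T@o['contact_force'],o['wrist_torque']);shift(*tgt(0,.086))"; python3 -m jog '0 0 .001 0 0 0 0;0 0 .002 0 0 0 0;0 0 .002 0 0 0 0';python3 -c "
from h import *
o=ctrl.get_obs();T=toolT(o);print(T[:3,:3].T@o['contact_force'],o['wrist_torque']);shift(*tgt(0,.086))"
```

```text
t: 10.53
tool_pos: [0.5499, -0.2489, 0.1564]
tool_rot: [2.933, 1.124, 0.0]
contact_force: [-1.5, 1.4, -2.9]
opening: 0.0102
grip_force: 118.3
[-0.1889 -1.996   2.9355] [ 0.1924  0.0836 -0.1208]
row [-0.0019 -0.0083  0.0004] [ 0.0007  0.0001 -0.0024] rows 0.2
t: 10.78
tool_pos: [0.5502, -0.2495, 0.1561]
tool_rot: [-2.932, -1.122, 0.003]
contact_force: [-5.7, 4.7, -0.8]
opening: 0.0103
grip_force: 118.8
[-1.066  -7.3221  0.8146] [ 0.6233  0.7891 -0.3875]
row [-0.0019 -0.009   0.0001] [-0.0032  0.0007 -0.003 ] rows 0.2
```

```bash
python3 -m jog '0 0 -.003 0 0 0 0;0 0 -.006 0 0 0 0;0 0 -.009 0 0 0 0;0 0 -.0095 0 0 0 0;0 0 -.0095 0 0 0 0';python3 -c "
from h import *
o=ctrl.get_obs();T=toolT(o);print(T[:3,:3].T@o['contact_force'],o['wrist_torque']);shift(*tgt(0,.086))"; python3 -m jog '0 0 -.0007 0 0 0 0;0 0 -.0015 0 0 0 0;0 0 -.0015 0 0 0 0';python3 -c "
from h import *
o=ctrl.get_obs();T=toolT(o);print(T[:3,:3].T@o['contact_force'],o['wrist_torque']);shift(*tgt(0,.086))"
```

```text
t: 11.2
tool_pos: [0.545, -0.2434, 0.1566]
tool_rot: [2.932, 1.124, 0.001]
contact_force: [-0.2, -0.2, -2.7]
opening: 0.01
grip_force: 118.3
[-0.2615 -0.0117  2.6863] [ 0.1068 -0.0513 -0.0073]
row [-0.002  -0.001   0.0006] [ 0.0022 -0.0002 -0.0019] rows 0.1
t: 11.45
tool_pos: [0.544, -0.2423, 0.1565]
tool_rot: [2.932, 1.124, 0.001]
contact_force: [0.8, 0.1, -4.1]
opening: 0.0101
grip_force: 118.3
[0.6673 0.4968 4.0535] [ 0.0303 -0.068  -0.0443]
row [-0.002   0.0005  0.0005] [ 0.0017 -0.0001 -0.0022] rows 0.0
```

```bash
python3 -m jog '0 0 -.0007 0 0 0 0;0 0 -.0015 0 0 0 0;0 0 -.0015 0 0 0 0';python3 -c "
from h import *
o=ctrl.get_obs();T=toolT(o);print(T[:3,:3].T@o['contact_force'],o['wrist_torque']);shift(*tgt(0,.086))"; python3 -m jog '0 0 -.0007 0 0 0 0;0 0 -.0015 0 0 0 0;0 0 -.0015 0 0 0 0';python3 -c "
from h import *
o=ctrl.get_obs();T=toolT(o);print(T[:3,:3].T@o['contact_force'],o['wrist_torque']);shift(*tgt(0,.086))"
```

```text
t: 11.7
tool_pos: [0.5429, -0.2411, 0.1564]
tool_rot: [2.932, 1.124, 0.001]
contact_force: [0.5, 1.0, -3.8]
opening: 0.0105
grip_force: 118.3
[ 1.0362 -0.4384  3.7549] [ 0.0357 -0.0634  0.0064]
row [-0.002   0.0021  0.0004] [ 0.0015 -0.0001 -0.0021] rows 0.1
t: 11.95
tool_pos: [0.5419, -0.24, 0.1564]
tool_rot: [2.932, 1.124, 0.001]
contact_force: [0.5, 0.1, -3.3]
opening: 0.0105
grip_force: 118.3
[0.4373 0.3041 3.319 ] [ 0.1028 -0.0193 -0.0106]
row [-0.002   0.0036  0.0004] [ 0.0015 -0.0001 -0.0021] rows 0.1
```

```bash
python3 -m jog '0 0 .0036 0 0 0 .002;0 -.0012 .0036 0 0 0 .002;0 -.0012 .0036 .002 0 0 .002;0 -.0012 .0036 .004 0 0 .002;0 -.0012 .0036 .006 0 0 .002;0 -.0012 .0036 .008 0 0 .002;0 -.0012 .0036 .008 0 0 .002';python3 -c "
from h import *
o=ctrl.get_obs();T=toolT(o);print(T[:3,:3].T@o['contact_force'],o['wrist_torque']);shift(*tgt(0,.1202))"; python3 -m jog '0 0 0 .002 0 0 0;0 0 0 .004 0 0 0;0 0 0 .006 0 0 0;0 0 0 .007 0 0 0;0 0 0 .007 0 0 0';python3 -c "
from h import *
o=ctrl.get_obs();T=toolT(o);print(T[:3,:3].T@o['contact_force'],o['wrist_torque']);shift(*tgt(0,.1202))"
```

```text
t: 12.53
tool_pos: [0.5437, -0.2434, 0.1481]
tool_rot: [2.933, 1.121, 0.002]
contact_force: [4.2, 2.0, -3.3]
opening: 0.0103
grip_force: 118.2
[4.5123 1.3233 3.3439] [ 0.1068 -0.3837  0.1167]
row [-0.0011 -0.0001  0.0263] [ 0.0017 -0.0006 -0.0038] rows 0.6
t: 12.95
tool_pos: [0.5439, -0.2436, 0.1417]
tool_rot: [2.933, 1.121, 0.002]
contact_force: [3.4, 2.2, -0.3]
opening: 0.0102
grip_force: 119.0
[4.0139 0.6073 0.344 ] [ 0.2625 -0.3604  0.1505]
row [-0.001  -0.0004  0.0199] [ 0.0022 -0.0006 -0.0041] rows 0.5
```

```bash
python3 -m jog '0 0 0 .0015 0 0 -.003;0 0 0 .003 0 0 -.003;0 0 0 .0045 0 0 -.003;0 0 0 .005 0 0 -.003;0 0 0 .005 0 0 -.003';python3 -c "
from h import *
o=ctrl.get_obs();T=toolT(o);print(T[:3,:3].T@o['contact_force'],o['wrist_torque']);shift(*tgt(0,.1202))"; python3 -m jog '0 0 0 .0015 0 0 0;0 0 0 .003 0 0 0;0 0 0 .004 0 0 0;0 0 0 .004 0 0 0';python3 -c "
from h import *
o=ctrl.get_obs();T=toolT(o);print(T[:3,:3].T@o['contact_force'],o['wrist_torque']);shift(*tgt(0,.1202))"
```

```text
t: 13.37
tool_pos: [0.5443, -0.2441, 0.1381]
tool_rot: [2.93, 1.124, 0.003]
contact_force: [1.9, 3.9, 4.9]
opening: 0.0103
grip_force: 119.7
[ 4.0356 -1.5942 -4.9425] [ 0.3112 -0.14   -0.0403]
row [-0.0011 -0.0011  0.0163] [ 0.0039 -0.0008 -0.0014] rows 0.4
t: 13.7
tool_pos: [0.5446, -0.2444, 0.1343]
tool_rot: [2.929, 1.124, 0.004]
contact_force: [1.5, 2.1, 5.5]
opening: 0.0105
grip_force: 119.8
[ 2.5389 -0.5045 -5.465 ] [ 0.2464 -0.1745 -0.0289]
row [-0.0011 -0.0015  0.0125] [ 0.0048 -0.0009 -0.0014] rows 0.3
```

```bash
python3 -m jog '0 0 .0005 .0015 0 0 0;0 0 .0005 .003 0 0 0;0 0 .0005 .004 0 0 0;0 0 .0005 .004 0 0 0';python3 -c "
from h import *
o=ctrl.get_obs();T=toolT(o);print(T[:3,:3].T@o['contact_force'],o['wrist_torque']);shift(*tgt(0,.1202))"; python3 -m jog '0 0 0 .001 0 0 0;0 0 0 .002 0 0 0;0 0 0 .003 0 0 0;0 0 0 .003 0 0 0';python3 -c "
from h import *
o=ctrl.get_obs();T=toolT(o);print(T[:3,:3].T@o['contact_force'],o['wrist_torque']);shift(*tgt(0,.1202))"
```

```text
t: 14.03
tool_pos: [0.5448, -0.2446, 0.1306]
tool_rot: [2.93, 1.124, 0.003]
contact_force: [0.7, 3.8, 8.3]
opening: 0.0103
grip_force: 120.3
[ 3.0876 -2.3624 -8.3482] [ 0.3732  0.001  -0.0094]
row [-0.001  -0.0018  0.0088] [ 0.0042 -0.0007 -0.0014] rows 0.2
t: 14.37
tool_pos: [0.5448, -0.2447, 0.1277]
tool_rot: [2.93, 1.124, 0.003]
contact_force: [0.3, 3.3, 7.3]
opening: 0.0102
grip_force: 120.3
[ 2.4185 -2.2352 -7.3106] [ 0.3572  0.005  -0.0134]
row [-0.001  -0.0018  0.0059] [ 0.0044 -0.0007 -0.0014] rows 0.2
```

```bash
python3 -m jog '0 0 -.0006 .001 0 0 0;0 0 -.0006 .002 0 0 0;0 0 -.0006 .003 0 0 0;0 0 -.0006 .003 0 0 0';python3 -c "
from h import *
o=ctrl.get_obs();T=toolT(o);print(T[:3,:3].T@o['contact_force'],o['wrist_torque']);shift(*tgt(0,.1202))"; python3 -m jog '0 0 0 .001 0 0 0;0 0 0 .002 0 0 0;0 0 0 .002 0 0 0';python3 -c "
from h import *
o=ctrl.get_obs();T=toolT(o);print(T[:3,:3].T@o['contact_force'],o['wrist_torque']);shift(*tgt(0,.1202))"
```

```text
t: 14.7
tool_pos: [0.5447, -0.2446, 0.1245]
tool_rot: [2.929, 1.123, 0.005]
contact_force: [2.0, 1.6, 5.6]
opening: 0.0105
grip_force: 119.8
[ 2.5149  0.1886 -5.5567] [ 0.1434 -0.2337 -0.0446]
row [-0.001  -0.0017  0.0027] [ 0.0056 -0.0009 -0.0015] rows 0.1
t: 14.95
tool_pos: [0.5447, -0.2445, 0.1224]
tool_rot: [2.929, 1.123, 0.004]
contact_force: [2.2, 1.3, 5.6]
opening: 0.0106
grip_force: 119.8
[ 2.512   0.4731 -5.5936] [ 0.1201 -0.2827 -0.0071]
row [-0.001  -0.0016  0.0006] [ 0.0055 -0.001  -0.0015] rows 0.0
```

```bash
python3 -m jog '0 0 0 .0005 0 0 0;0 0 0 .001 0 0 0;0 0 0 .001 0 0 0';python3 -c "
from h import *
o=ctrl.get_obs();T=toolT(o);print(T[:3,:3].T@o['contact_force'],o['wrist_torque']);shift(*tgt(0,.1202))"; python3 -m jog '0 0 0 .0005 0 0 0;0 0 0 .001 0 0 0;0 0 0 .001 0 0 0';python3 -c "
from h import *
o=ctrl.get_obs();T=toolT(o);print(T[:3,:3].T@o['contact_force'],o['wrist_torque']);shift(*tgt(0,.1202))"
```

```text
t: 15.2
tool_pos: [0.5447, -0.2446, 0.1221]
tool_rot: [2.929, 1.123, 0.004]
contact_force: [0.2, 2.6, 8.5]
opening: 0.0101
grip_force: 120.3
[ 1.8961 -1.7417 -8.5103] [0.2764 0.0154 0.0006]
row [-0.001  -0.0017  0.0003] [ 0.0054 -0.0008 -0.0014] rows 0.0
t: 15.45
tool_pos: [0.5448, -0.2446, 0.1219]
tool_rot: [2.929, 1.124, 0.004]
contact_force: [-1.1, 3.3, 11.5]
opening: 0.0104
grip_force: 120.9
[  1.3603  -3.1058 -11.5403] [ 0.3923  0.2571 -0.0471]
row [-0.0011 -0.0017  0.0001] [ 0.0054 -0.0007 -0.0014] rows 0.0
```

```bash
python3 -m jog '0 .0004 -.0006 -.001 0 0 0;0 .0006 -.0008 -.002 0 0 0;0 .0006 -.0008 -.0025 0 0 0;0 .0006 -.0008 -.0025 0 0 0';python3 -c "
from h import *
o=ctrl.get_obs();T=toolT(o);print(T[:3,:3].T@o['contact_force'],o['wrist_torque']);shift(*tgt(0,.1202))"
```

```text
t: 15.78
tool_pos: [0.5446, -0.2443, 0.1221]
tool_rot: [2.927, 1.123, 0.004]
contact_force: [5.0, -2.8, 2.1]
opening: 0.0101
grip_force: 118.9
[ 1.8485  5.4606 -2.0258] [-0.4736 -0.6301  0.0849]
row [-0.0011 -0.0014  0.0003] [ 0.0071 -0.0002 -0.0015] rows 0.1
```

```bash
python3 -m jog '0 .0003 .0007 0 0 0 0;0 .0003 .0012 0 0 0 0;0 .0003 .0012 0 0 0 0';python3 -c "
from h import *
o=ctrl.get_obs();T=toolT(o);print(T[:3,:3].T@o['contact_force'],o['wrist_torque']);shift(*tgt(0,.1202))"; python3 -m jog '.05 0 0 0 0 0 0;.05 0 0 0 0 0 0;.05 0 0 0 0 0 0;.05 0 0 0 0 0 0;.05 0 0 0 0 0 0;.05 0 0 0 0 0 0;.05 0 0 0 0 0 0;.05 0 0 0 0 0 0' 60;python3 -c "
from h import *
o=ctrl.get_obs();T=toolT(o);print(T[:3,:3].T@o['contact_force'],o['wrist_torque']);shift(*tgt(0,.1202))"
```

```text
t: 16.03
tool_pos: [0.5446, -0.2444, 0.122]
tool_rot: [2.93, 1.124, 0.0]
contact_force: [0.4, -3.4, 5.4]
opening: 0.0104
grip_force: 119.8
[-1.9798  2.8706 -5.3891] [-0.2873  0.0079  0.0182]
row [-0.001  -0.0015  0.0002] [ 0.0035  0.001  -0.0015] rows 0.0
t: 16.7
tool_pos: [0.5444, -0.2432, 0.1209]
tool_rot: [2.932, 1.125, 0.001]
contact_force: [-0.0, 0.4, -0.8]
opening: 0.0497
grip_force: 0.0
[ 0.2529 -0.3174  0.8213] [ 0.0146 -0.0298  0.0164]
row [-0.0017 -0.0004 -0.0009] [ 0.0015 -0.0001 -0.0012] rows 0.0
```

```bash
python3 -m jog '.05 0 0 -.03 0 0 0;.05 0 0 -.07 0 0 0;.05 0 0 -.11 0 0 0;.05 0 0 -.15 0 0 0;.05 .03 0 -.18 0 -.12 0;.05 .07 0 -.2 0 -.24 0;.05 .1 0 -.22 0 -.35 0;.05 .1 0 -.22 0 -.41 0;.05 .1 0 -.22 0 -.41 0;.05 .1 0 -.22 0 -.41 0'
python3 - <<'E'
from h import *
o=ctrl.get_obs();a=ctrl.get_image("wrist");b=ctrl.get_image("scene")
np.save("w7.npy",toolT(o))
cv2.imwrite("pics/f7.png",np.hstack([cv2.resize(a[60:310,160:480],(400,312)),cv2.resize(b[150:306,120:320],(400,312))])[:,:,::-1]);cv2.imwrite("pics/w7r.png",a[:,:,::-1])
E
```

```text
t: 17.53
tool_pos: [0.6188, -0.1754, 0.3397]
tool_rot: [2.745, 1.056, -0.57]
contact_force: [0.9, -0.5, -0.4]
opening: 0.0499
grip_force: 0.0
```

View pics/f7.png

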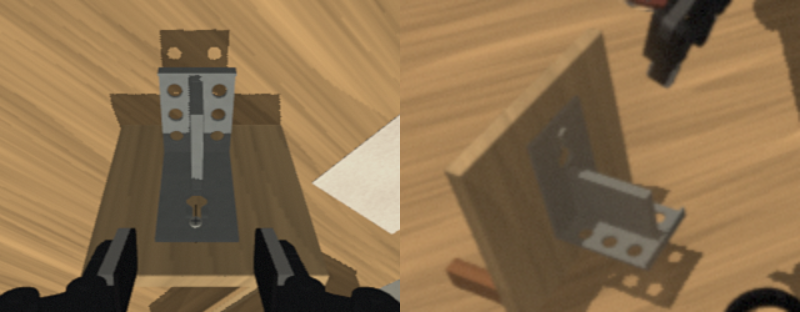

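The holder hangs upright and flush. In the left view the screw head is at the slot's top end, about (195,222), and the plate's top edge is at 241. I check the seat depth numerically.

Run:
```python
from h import *
c=ctrl.camera_params("wrist");ct=(c,np.load("w7.npy")@c["tool_from_camera"])
g=cv2.imread("pics/w7r.png",0)
u=160+195/1.25
print(int(u),g[215:258,int(u)-1:int(u)+2].mean(1).round().astype(int).tolist())
for d in(0,.002):
  P=body(*BD,[[.011,SY,SZ],[.011,SY,SZ+.0065],[.011,SY,SZ-.0065],[.005,SY,SZ+.0178+d],[0,SY,SZ+.0178+d],[.005,SY,SZ-.0342-.011+d]])
  print(d,proj(ct,P).round(1).tolist())
r=g[235,270:370];print(r.tolist())
```

```text
316 [64, 66, 77, 78, 78, 77, 78, 79, 74, 57, 56, 57, 59, 56, 58, 58, 58, 59, 67, 65, 57, 42, 45, 60, 62, 90, 142, 106, 63, 62, 62, 62, 64, 63, 62, 63, 63, 64, 62, 64, 79, 79, 79]
0 [[316.7, 237.6], [316.7, 241.7], [316.7, 233.6], [316.7, 252.3], [316.7, 255.0], [316.7, 215.1]]
0.002 [[316.7, 237.6], [316.7, 241.7], [316.7, 233.6], [316.7, 253.7], [316.7, 256.3], [316.7, 216.1]]
[76, 76, 78, 77, 79, 79, 79, 77, 78, 77, 77, 80, 80, 83, 84, 74, 63, 59, 64, 62, 63, 63, 64, 63, 63, 65, 65, 64, 64, 63, 64, 62, 62, 63, 64, 62, 64, 63, 63, 62, 61, 63, 71, 73, 72, 63, 49, 60, 73, 73, 71, 65, 62, 62, 62, 64, 63, 62, 63, 63, 63, 63, 64, 64, 61, 61, 61, 64, 62, 66, 63, 62, 64, 63, 63, 63, 61, 64, 61, 70, 80, 81, 83, 83, 81, 81, 80, 79, 81, 83, 83, 83, 86, 84, 84, 81, 76, 74, 78, 78]
```

```bash
python3 -c "
from station import ctrl
print(ctrl.finish_job())"
```

```text
the job is handed in; nothing more can be done
None
```

The holder hangs upright and flush, pushed over the ridge to the slot's hard stop with the screw at the top end; it is released and the job handed in at about 18 s. The final-image check allows up to about 1 mm short of fully home, and the highest contact force read was about 15 N.

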